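Lock the bayonet cap on the filter bowl

TASK

Close the filter bowl: set the blue cap in the bowl's neck, feel for the two entry slots until its lugs drop in, press it down against the spring and twist it clockwise about a quarter turn, then let it rise until it clicks into its locked pockets and let go. Force nothing, the lugs are plastic; leave the valve, the bottle and the screwdriver as they stand.

Things in the scene. Friction and masses are not known exactly. Their poses are not given: they have to be found in the camera images.
- cap: Blue plastic bayonet cap, about 130 g, upright on the grey mat. Origin: centre of the plug's underside, z up. Plug 52 mm across, foot chamfered 2.5 mm, up to z = 25.5 mm; two lugs along +x and -x out to 33 mm from the axis, 10 mm wide, from z = 10 to 16 mm; flange 80 mm across, z = 25.5 to 31.5 mm, with white dots over the lugs. A half turn about z gives the same cap.
- cap_seat (a point): On the cap's axis, in the plane of the flange's underside (25.5 mm above the plug's underside). Height above neck: 15.5 mm with the lugs lying on the ring beside the slots; 8 mm dropped in the slots, plug resting on the spring plate (it stays so if let go); 1.5 mm or less when the lugs can pass under the ring; 0 when the flange meets the rim (hard stop); 5 mm locked.
- cap_grip (a point): On the cap's axis in its grip bar, 52.5 mm above the plug's underside: the TCP can be put here, tool pointing down, closing along the cap's y. Bar: flat sides, 60 mm long along the cap's x, 14 mm thick along y, from z = 31.5 to 60 mm.
- stand: Aluminium bracket, fixed: foot 150 x 120 x 12 mm, post at its +x side, clamping the round white filter bowl (84 mm across, side ports low down). Origin: centre of the foot's underside, on the bowl's axis, z up. Bowl, ring and spring count as part of it. Lugs and ring bear 70 N, summed over the contacts of cap and bowl (turning under the spring takes about 40 N of it).
- neck (a point): On the bowl's axis at its rim, 130 mm above the bench; x, y as the bracket. Grey bayonet ring, top at the rim, bore 55 mm, 8 mm thick, two entry slots half a turn apart, 15 mm wide out to 35 mm from the axis (green marks). Bowl clamped by hand: the line through the slots is 0.2 to 1.4 rad counter-clockwise of this frame's x axis, not measured (find by feel or sight). It does not turn under load.
- valve: White plastic diaphragm valve standing loose on the bench, 62 x 84 x 82 mm high. Bystander. Origin at the centre of its underside.
- bottle: Clear water bottle, white cap and green label, 64 mm across, 200 mm high, standing. Bystander. Origin at the centre of its underside.
- screwdriver: Screwdriver with a green handle, lying on the bench along its x axis. Bystander.
- lock (a point): On the bowl's axis, 5 mm above the rim: cap_seat is here when locked. Pressed below the ring, the cap turns clockwise seen from above (yaw falls). From 1.25 to 1.54 rad past the slots' middle the lugs are under pockets 3.5 mm deep (red marks); let up there, the spring lifts them in with a click. Hard stop at 1.54 rad; counter-clockwise a wall beside the slot.
- spring (a point): On the bowl's axis, 17.5 mm below the rim: top of the sprung filter element's steel plate, 45 mm across, when free. It pushes the plug up with 2 N there, 2.4 N more per mm pressed: 9 N locked, 17.5 N with the lugs just under the ring, 21 N with the flange on the rim.
There are look-alikes about, which are no part of the job. There is more than one size of the cap; the job needs the largest.

How it is judged (in metres and radians):
On the way, in this order (a step that is already met when the one before it is completed fails the run):
1. the cap stands in the bowl's neck, its lugs dropped into the entry slots (z of cap_seat in the frame of neck below 0.0105 m and horizontal distance between cap_seat and neck below 0.006 m).
2. the cap is pressed down against the spring until its lugs are below the ring (z of cap_seat in the frame of neck below 0.0025 m and horizontal distance between cap_seat and neck below 0.006 m).
At the end, for the whole second after the job is handed in: The cap is locked: its lugs have risen into the pockets, so that the flange's underside stands 3.5 to 6.5 mm above the rim (5 mm nominal; 8 mm is unlocked, 1.5 mm is under the ring short of the pockets), within 4 mm of the bowl's axis, level within 0.08 rad, at rest and released (z of cap_seat in the frame of neck between 0.0035 and 0.0065 m and horizontal distance between cap_seat and neck below 0.004 m and angle between cap's own z axis and vertical below 0.08 rad and linear speed of cap below 0.01 m/s); the robot touches nothing.
It fails at once if the cap and the bowl are pressed against each other with more than 70 N, summed over their contacts (contact force between cap and stand above 70 N).
It fails at once if the valve is moved more than 20 mm or tipped (distance of valve from where it was at the start of the episode above 0.02 m or angle between valve's own z axis and vertical above 0.3 rad).
It fails at once if the bottle is moved more than 20 mm or tipped (distance of bottle from where it was at the start of the episode above 0.02 m or angle between bottle's own z axis and vertical above 0.3 rad).
It fails at once if the screwdriver is moved more than 20 mm (distance of screwdriver from where it was at the start of the episode above 0.02 m).
It also fails if it takes over 72 s, if anything falls off the work surface, if the arm or the gripper's body presses on something with over 40 N, if the wrist force passes 120 N, or if a joint passes its speed limit or range.

ROBOT

A 6-joint arm with a two-finger parallel gripper is mounted at the origin on the work surface. World frame = base frame: x ahead of the robot, y to its left, z up, the work surface at z = 0. Lengths are in m, angles in degrees, forces in N, time in s.
With the tool pointing down it reaches from about 0.4 to 0.825 m from the base axis. Payload 7 kg.
Tool frame: the origin (TCP) lies between the finger pads, 19 mm behind the fingertips; this is the grasp point; z points along the fingers, y is the line along which they close (so a half turn about z gives the same grasp; the last joint's range is limited). The gripper opens to 88 mm and grips with 3 to 60 N. Pads are 19 mm wide; open, the fingers measure 130 mm over their backs; the gripper's body (78 mm by 193 mm) begins 47 mm behind the grasp point.
Start: joints at [87.382, 20.546, 0.682, 0, -70.136, -16.507], TCP at [0.221, 0.638, 0.245] pointing down, gripper open.
Joint ranges: [-176.03, 176.03], [-82.01, 121.73], [-58.28, 71.71], [-173.87, 95.51], [-174.79, -0.11], [-173.66, 173.66]. Speed limits (degrees/s): [136.94, 136.94, 172.46, 180, 180, 180].

INTERFACE

Orientations are given as [roll, pitch, yaw] about the fixed x, y, z axes, in that order (R = Rz(yaw) Ry(pitch) Rx(roll)).
In Python, from plant import ctrl gives the robot as it stands. The module is installed in compiled form; this text tells all that it offers.
- The arm moves only by the tool send_rows, never from a script. Its argument "plan" is a list that holds one entry, the list of rows, each a list of 6 numbers: the shift along the tool's x, y, z in shares of 80 cm (1.0 is 80 cm), then the turn, a rotation vector about the tool's x, y, z in shares of 60 degrees (1.0 is 60 degrees). A call has 1 to 8 rows; each row is the pose to reach, as a shift and turn from the pose commanded when the call began, along the tool's axes at that moment; what a row does not reach only later rows make up. A row lasts 1/12 s, in which the tool goes at most 41.7 mm and 7.16 degrees, less where a joint would pass 70% of its speed; a pose out of reach is approached as far as the arm can. Shift and turn numbers lie between -1 and 1, and a call with a number outside is refused. A call with a gripper value outside its range is refused whole. "fingers" is the opening, from 0 (shut) to 1 (fully open), set as the call begins (left out, the last holds). The fingers move at their own pace and stop on an object; the grip force is fixed at half the most. Time passes only in rows, so rows that repeat a pose let the fingers close. It gives the time, the measured TCP pose, the force, the opening and the grip force at its end, in the units of the state.
- ctrl.get_obs(): the state, without advancing time (a new reading comes with each control period).
- ctrl.snapshot(name): name is "side" or "top" or "wrist"; returns a dict with "img" (400x640x3 uint8, red, green, blue), "K" (3x3 intrinsics, pixels), "pose" (4x4, takes a point from camera to world coordinates). Camera axes: x right, y down, z forward; pixel columns grow to the right and rows downward; lengths in m; the calibration is good to about 2 mm. A picture is of the moment at which its call begins. There is no depth.
- ctrl.close_job(): hands the job in; it is judged then, once.
The state is a dict: "clock": time; "joint_pos": joint angles; "qvel": joint speeds; "tau": joint torques, N m; "tool_pos": TCP position; "orientation": TCP orientation; "force": force on the tool from outside, world axes, zero at the start; "moment": the same for the moment, N m; "opening": finger opening in m; "gripper_force": force on a finger pad.
Only numpy, scipy, OpenCV 4.12 (cv2) and the standard library are available. Lean on these libraries where they do the work, as an engineer would, in place of code of your own. Each camera call takes 0.05 s, during which the arm holds its last target. There are 200 camera calls.

## Working session

There is one attempt and no reset: what is moved stays moved. The work goes in short steps, Python scripts to look and compute and a tool call to move; the robot and the scene stay as the last step left them, time stands still between calls to the robot, and variables do not carry over. Pictures are saved under pics/ and viewed, at most 10 in all, crops included, and the job is handed in when it is done.

Besides the shell and the picture viewer there is one more tool, called after "Emit:" as a command line: name --argument value ..., lists and objects as JSON in quotes. send_rows: Moves the arm, as the interface text tells. Its arguments: {"type":"object","properties":{"plan":{"type":"array","items":{"type":"array","items":{"type":"array","items":{"type":"number"}}}},"fingers":{"type":"number"}},"required":["plan"]}

```bash
mkdir -p pics; ls
cat > h.py <<'E'
import numpy as np, cv2
from plant import ctrl
def snap(n,f):
    s=ctrl.snapshot(n); cv2.imwrite('pics/'+f+'.png',s['img'][:,:,::-1]); np.savez('pics/'+f+'.npz',K=s['K'],pose=s['pose']); return s
def ray(f,u,v):
    d=np.load('pics/'+f+'.npz'); r=d['pose'][:3,:3]@np.linalg.inv(d['K'])@[u,v,1]; return d['pose'][:3,3],r/np.linalg.norm(r)
def tri(obs):
    A=np.zeros((3,3));b=np.zeros(3)
    for f,u,v in obs:
        o,r=ray(f,u,v);P=np.eye(3)-np.outer(r,r);A+=P;b+=P@o
    p=np.linalg.solve(A,b)
    return p.round(4),[round(float(np.linalg.norm((np.eye(3)-np.outer(r,r))@(p-o))),4) for o,r in (ray(*q) for q in obs)]
def plane(f,u,v,z):
    o,r=ray(f,u,v);return (o+r*(z-o[2])/r[2]).round(4)
def proj(f,p):
    d=np.load('pics/'+f+'.npz');q=np.linalg.inv(d['pose'])@np.r_[p,1];q=d['K']@q[:3];return (q[:2]/q[2]).round(1)
E
python3 - <<'E'
from h import *
for n in ('top','side','wrist'):
    s=snap(n,n+'0'); print(n,s['pose'].round(3).tolist(),s['K'].round(1).tolist())
print(ctrl.get_obs())
E
```

```text
pics
top [[0.002, -1.0, 0.027, 0.563], [-0.999, -0.001, 0.033, 0.068], [-0.033, -0.027, -0.999, 0.887], [0.0, 0.0, 0.0, 1.0]] [[376.2, 0.0, 322.7], [0.0, 376.2, 197.1], [0.0, 0.0, 1.0]]
side [[0.814, -0.39, 0.43, 0.218], [-0.58, -0.572, 0.579, -0.402], [0.02, -0.721, -0.693, 0.662], [0.0, 0.0, 0.0, 1.0]] [[390.9, 0.0, 308.2], [0.0, 390.9, 201.9], [0.0, 0.0, 1.0]]
wrist [[-0.327, -0.902, -0.282, 0.296], [-0.945, 0.313, 0.095, 0.611], [0.002, 0.298, -0.955, 0.383], [0.0, 0.0, 0.0, 1.0]] [[317.9, 0.0, 311.3], [0.0, 317.9, 202.2], [0.0, 0.0, 1.0]]
{'clock': 0.15, 'joint_pos': array([ 8.73831573e+01,  2.05843804e+01,  6.47231175e-01, -1.39956846e-02,
       -7.01350650e+01, -1.65093900e+01]), 'qvel': array([ 0.07874612, -0.01088566,  0.12215032,  0.05752822, -0.02338971,
       -0.11514198]), 'tau': array([-7.68632035e-04, -5.83276391e+01,  2.93290275e+01,  7.00102910e+00,
        8.77228245e-03, -1.16879924e-04]), 'tool_pos': array([0.22105103, 0.6374331 , 0.24462379]), 'orientation': array([ 1.79927024e+02, -7.90697190e-03, -1.91309918e+01]), 'force': array([-0.03167232,  0.77460325, -0.4198478 ]), 'moment': array([-0.03794055,  0.01757924, -0.05164865]), 'gripper_force': 0.0, 'opening': 0.08750644048473673}
```

View pics/top0.png

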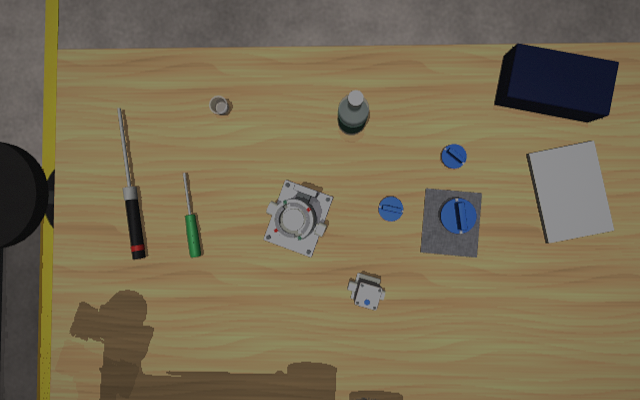

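View pics/side0.png

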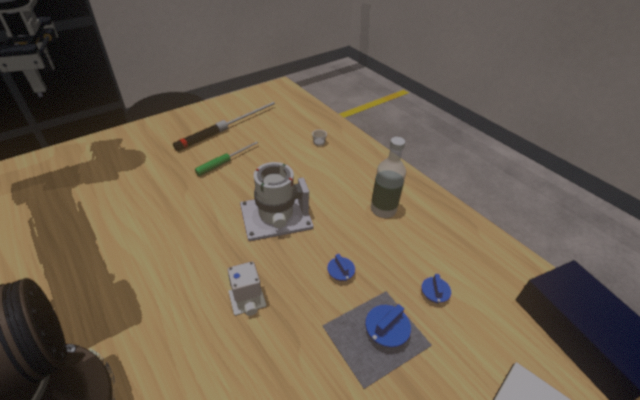

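The top view shows the large cap on the mat at about (459,215), the bowl at (294,218), and smaller caps at (391,208) and (454,156). In the side view the cap is at about (388,326) and the neck at (274,175). Next I'll enlarge these.

Run:
```python
import cv2,numpy as np
t=cv2.imread('pics/top0.png');s=cv2.imread('pics/side0.png')
def c(i,x,y,w,h): return cv2.resize(i[y:y+h,x:x+w],None,fx=5,fy=5,interpolation=cv2.INTER_CUBIC)
a=np.hstack([c(t,254,178,80,60),c(t,419,185,80,60)]);b=np.hstack([c(s,234,150,80,60),c(s,348,296,80,60)])
cv2.imwrite('pics/c1.png',np.vstack([a,b]))
```

```text
(no output)
```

View pics/c1.png

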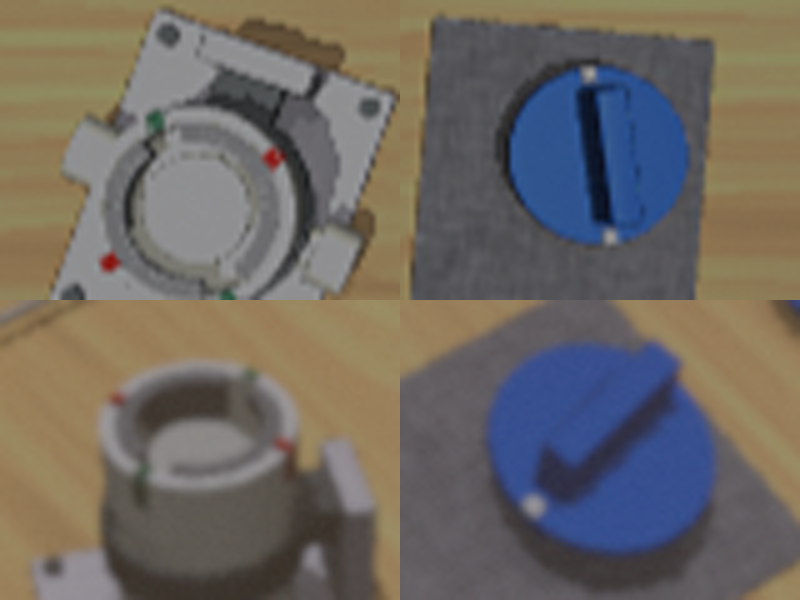

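Run:
```python
from h import *
T,S='top0','side0'
print('neck',tri([(T,291.9,219.4),(S,273.2,174.1)]))
for n,a,b in [('g1',(284.6,201.6),(283.4,164.4)),('g2',(299.2,237),(262,184.2)),('r1',(308.2,209),(290.4,178.4)),('r2',(275.6,230),(257,169.2))]:
    print(n,tri([(T,*a),(S,*b)]),plane(T,*a,.13),plane(S,*b,.13))
print('dot',tri([(T,456.6,199.4),(S,374.6,336.6)]),tri([(T,461,232),(S,374.6,336.6)]))
print('fl',tri([(T,458.8,215.7),(S,387.9,325.2)]))
for a in [(456.6,199.4),(461,232)]: print(plane(T,*a,.0315))
print(plane(S,374.6,336.6,.0315),'bar',plane(T,463,215.4,.06))
p=plane(T,458.8,215.7,.0315);print(p)
```

```text
neck (array([0.5374, 0.1553, 0.1289]), [0.0005, 0.0005])
g1 (array([0.5731, 0.1704, 0.1293]), [0.0008, 0.0008]) [0.5738 0.1698 0.13  ] [0.5721 0.1701 0.13  ]
g2 (array([0.5017, 0.1407, 0.1286]), [0.0009, 0.0009]) [0.5026 0.14   0.13  ] [0.5002 0.1398 0.13  ]
r1 (array([0.5588, 0.1221, 0.1301]), [0.0002, 0.0002]) [0.5589 0.122  0.13  ] [0.5587 0.1224 0.13  ]
r2 (array([0.5164, 0.1879, 0.1299]), [0.0001, 0.0001]) [0.5165 0.1878 0.13  ] [0.5162 0.1879 0.13  ]
dot (array([ 0.5604, -0.207 , -0.0269]), [0.0267, 0.0267]) (array([ 0.5076, -0.2127,  0.0361]), [0.0002, 0.0002])
fl (array([ 0.5436, -0.2092,  0.032 ]), [0.0005, 0.0005])
[ 0.5806 -0.2052  0.0315]
[ 0.5075 -0.2143  0.0315]
[ 0.5096 -0.2111  0.0315] bar [ 0.5453 -0.2095  0.06  ]
[ 0.544  -0.2097  0.0315]
```

```bash
cat >> h.py <<'E'
from scipy.spatial.transform import Rotation as Ro
def go(x,y,z,psi,frm=None):
    o=ctrl.get_obs(); p,e=(o['tool_pos'],o['orientation']) if frm is None else (frm[:3],[180,0,frm[3]])
    R=Ro.from_euler('xyz',e,degrees=True); G=Ro.from_euler('xyz',[180,0,psi],degrees=True)
    print('t',round(o['clock'],2),'now',np.round(p,4),np.round(e,2),'F',o['force'].round(1),'M',o['moment'].round(2))
    print('row',(R.inv().apply(np.array([x,y,z])-p)*100).round(2),(R.inv()*G).as_rotvec(degrees=True).round(2))
E
python3 -c "
from h import *
go(.5,.16,.26,7.1,[.221,.638,.245,-19.13])"
```

```text
t 0.15 now [0.221 0.638 0.245] [180.     0.   -19.13] F [-0.   0.8 -0.4] M [-0.04  0.02 -0.05]
row [42.02 36.02 -1.5 ] [  0.     0.   -26.23]
```

Careful with the scale: shifts go in shares of 80 cm and turns go in shares of 60 degrees. That gives: 42 cm is 0.525, -1.5 cm is -0.0188, -26.2 degrees is -0.4367.

Emit:
send_rows --plan '[[[0.525, 0.45, -0.0188, 0, 0, -0.4367], [0.525, 0.45, -0.0188, 0, 0, -0.4367], [0.525, 0.45, -0.0188, 0, 0, -0.4367], [0.525, 0.45, -0.0188, 0, 0, -0.4367], [0.525, 0.45, -0.0188, 0, 0, -0.4367], [0.525, 0.45, -0.0188, 0, 0, -0.4367], [0.525, 0.45, -0.0188, 0, 0, -0.4367], [0.525, 0.45, -0.0188, 0, 0, -0.4367]]]'

```text
clock: 0.82
tool_pos: [0.3896, 0.3479, 0.2545]
orientation: [-180.0, -0.0, 7.1]
force: [1.6, 0.4, 0.3]
opening: 0.0879
gripper_force: 0.0
```

```bash
python3 -c "
from h import *
go(.5,.16,.26,7.1)"
```

```text
t 0.82 now [0.3896 0.3479 0.2545] [-179.99   -0.      7.1 ] F [1.6 0.4 0.3] M [ 0.05 -0.17 -0.01]
row [ 8.64 20.01 -0.55] [-0.01 -0.   -0.  ]
```

In the tool's units: 20 cm is 0.25, 8.6 cm is 0.1075.

Emit:
send_rows --plan '[[[0.1075, 0.25, -0.0063, 0, 0, 0], [0.1075, 0.25, -0.0063, 0, 0, 0], [0.1075, 0.25, -0.0063, 0, 0, 0], [0.1075, 0.25, -0.0063, 0, 0, 0], [0.1075, 0.25, -0.0063, 0, 0, 0], [0.1075, 0.25, -0.0063, 0, 0, 0], [0.1075, 0.25, -0.0063, 0, 0, 0]]]'

```text
clock: 1.4
tool_pos: [0.5, 0.1594, 0.2592]
orientation: [180.0, 0.0, 6.8]
force: [-0.3, 0.6, 0.7]
opening: 0.0876
gripper_force: 0.0
```

```bash
python3 -c "
from h import *
s=snap('wrist','w1');print(proj('w1',[.5374,.1553,.129]))
go(.524,-.209,.2,7.1)"
```

```text
[321.5 156.2]
t 1.45 now [0.4995 0.1607 0.2591] [1.7999e+02 3.0000e-02 6.8900e+00] F [0.2 0.4 0.5] M [ 0.01 -0.02  0.  ]
row [-2.   36.99  5.92] [ 0.01  0.03 -0.21]
```

View pics/w1.png

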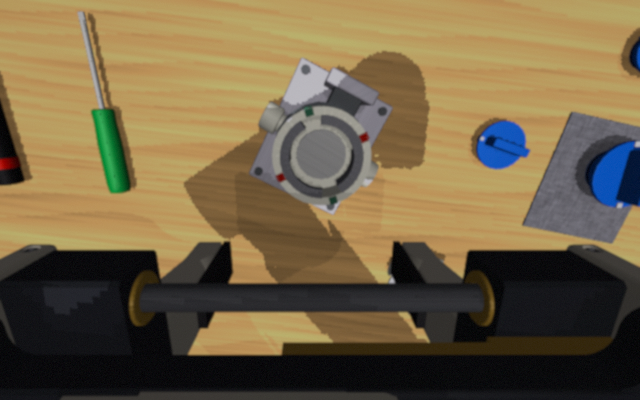

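The wrist view has the green marks at (309,112) and (333,200), and the red marks at (364,138) and (280,178). Their midpoints are about 1 px from the projected neck, so that position holds. On to the cap.

In the tool's units: 36.8 cm is 0.46, 5 cm is 0.0625.

Emit:
send_rows --plan '[[[-0.0438, 0.46, 0.0625, 0, 0, 0], [-0.0438, 0.46, 0.0625, 0, 0, 0], [-0.0438, 0.46, 0.0625, 0, 0, 0], [-0.0438, 0.46, 0.0625, 0, 0, 0], [-0.0438, 0.46, 0.0625, 0, 0, 0], [-0.0438, 0.46, 0.0625, 0, 0, 0], [-0.0438, 0.46, 0.0625, 0, 0, 0], [-0.0438, 0.46, 0.0625, 0, 0, 0]]]'

```text
clock: 2.12
tool_pos: [0.5085, -0.1687, 0.2146]
orientation: [-180.0, -0.0, 7.2]
force: [1.6, -0.8, 0.6]
opening: 0.0881
gripper_force: 0.0
```

In the tool's units: 4.3 cm is 0.0538, 0.6 cm is 0.0075.

Emit:
send_rows --plan '[[[-0.005, 0.0538, 0.0075, 0, 0, 0], [-0.005, 0.0538, 0.0075, 0, 0, 0], [-0.005, 0.0538, 0.0075, 0, 0, 0]]]'

```text
clock: 2.37
tool_pos: [0.5095, -0.2123, 0.2077]
orientation: [-180.0, 0.1, 6.9]
force: [0.8, -0.7, -0.2]
opening: 0.0875
gripper_force: 0.0
```

```bash
python3 -c "
from h import *
s=snap('wrist','w2');print(proj('w2',[.544,-.2095,.0315]),proj('w2',[.544,-.2095,.06]))
go(.544,-.2095,.053,7.1)
i=cv2.imread('pics/w2.png');cv2.imwrite('pics/w2c.png',cv2.resize(i[60:260,190:457],None,fx=3,fy=3,interpolation=2))"
```

```text
[312.9 150.5] [313.  155.1]
t 2.42 now [ 0.5098 -0.2112  0.2082] [-1.7998e+02  6.0000e-02  7.0000e+00] F [ 0.2 -0.1  0.1] M [-0.   -0.04 -0.01]
row [ 3.43  0.26 15.51] [-0.02  0.06 -0.1 ]
```

View pics/w2c.png

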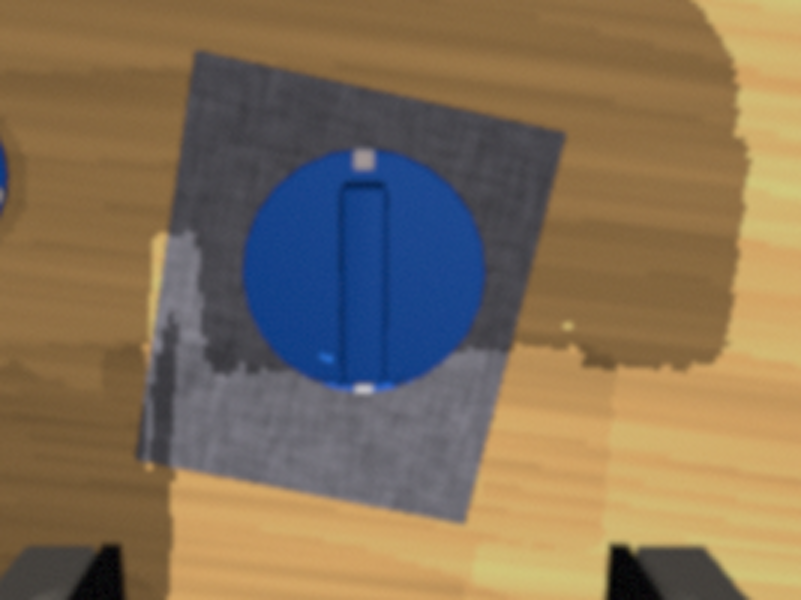

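The crop puts the flange centre at full-image (311,150) and the dots in one column, so the cap's yaw is 7.0° and the bar is centred between the fingers to within 1 mm. Descending.

In the tool's units: 15.3 cm is 0.1913, 13 cm is 0.1625.

Emit:
send_rows --plan '[[[0.0425, 0, 0.025, 0, 0, 0], [0.0425, 0, 0.075, 0, 0, 0], [0.0425, 0, 0.125, 0, 0, 0], [0.0425, 0, 0.1625, 0, 0, 0], [0.0425, 0, 0.1913, 0, 0, 0], [0.0425, 0, 0.1913, 0, 0, 0], [0.0425, 0, 0.1913, 0, 0, 0]]]'

```text
clock: 3.0
tool_pos: [0.5437, -0.2054, 0.0554]
orientation: [-180.0, 0.1, 7.2]
force: [0.6, -0.2, 1.2]
opening: 0.0877
gripper_force: 0.0
```

Emit:
send_rows --plan '[[[0, 0, 0, 0, 0, 0], [0, 0, 0, 0, 0, 0], [0, 0, 0, 0, 0, 0], [0, 0, 0, 0, 0, 0], [0, 0, 0, 0, 0, 0], [0, 0, 0, 0, 0, 0], [0, 0, 0, 0, 0, 0]]]' --fingers 0

```text
clock: 3.58
tool_pos: [0.5437, -0.2072, 0.056]
orientation: [180.0, -0.0, 7.1]
force: [0.3, -0.2, -0.9]
opening: 0.0465
gripper_force: 0.0
```

Emit:
send_rows --plan '[[[0, 0, 0, 0, 0, 0], [0, 0, 0, 0, 0, 0], [0, 0, 0, 0, 0, 0], [0, 0, 0, 0, 0, 0], [0, 0, 0, 0, 0, 0], [0, 0, 0, 0, 0, 0], [0, 0, 0, 0, 0, 0], [0, 0, 0, 0, 0, 0]]]'

```text
clock: 4.25
tool_pos: [0.5435, -0.2071, 0.0556]
orientation: [-180.0, 0.0, 7.1]
force: [0.6, -0.4, -1.0]
opening: 0.0139
gripper_force: 30.0
```

```bash
python3 -c "
from h import *
go(.5374,.1553,.26,22.7);o=ctrl.get_obs();print(o['opening'],o['gripper_force'])"
```

```text
t 4.25 now [ 0.5435 -0.2071  0.0556] [-1.7999e+02  2.0000e-02  7.0700e+00] F [ 0.6 -0.4 -1. ] M [-0.01 -0.01 -0.06]
row [  3.85 -36.04 -20.44] [-1.000e-02  1.000e-02 -1.563e+01]
0.01394577913809704 29.983472228050232
```

In the tool's units: -20.4 cm is -0.255, -18 cm is -0.225, -15.6 degrees is -0.26.

Emit:
send_rows --plan '[[[0, 0, -0.0375, 0, 0, 0], [0, 0, -0.0875, 0, 0, 0], [0, 0, -0.1375, 0, 0, 0], [0, 0, -0.1875, 0, 0, 0], [0.005, -0.045, -0.225, 0, 0, -0.0667], [0.01, -0.0925, -0.255, 0, 0, -0.1333], [0.015, -0.1425, -0.255, 0, 0, -0.2], [0.02, -0.1925, -0.255, 0, 0, -0.26]]]'

```text
clock: 4.92
tool_pos: [0.5411, -0.0558, 0.2621]
orientation: [180.0, -0.2, 22.8]
force: [1.1, -0.8, -2.3]
opening: 0.0139
gripper_force: 30.0
```

```bash
python3 -c "
from h import *
go(.5374,.1553,.26,22.7)"
```

```text
t 4.92 now [ 0.5411 -0.0558  0.2621] [179.95  -0.24  22.79] F [ 1.1 -0.8 -2.3] M [-0.   -0.18 -0.02]
row [  7.83 -19.6    0.22] [ 0.05 -0.24  0.09]
```

In the tool's units: -19.6 cm is -0.245, 7.8 cm is 0.0975.

Emit:
send_rows --plan '[[[0.0188, -0.0463, 0, 0, 0, 0], [0.0375, -0.0925, 0, 0, 0, 0], [0.0563, -0.14, 0, 0, 0, 0], [0.075, -0.1875, 0, 0, 0, 0], [0.0975, -0.245, 0, 0, 0, 0], [0.0975, -0.245, 0, 0, 0, 0], [0.0975, -0.245, 0, 0, 0, 0], [0.0975, -0.245, 0, 0, 0, 0]]]'

```text
clock: 5.58
tool_pos: [0.5367, 0.1545, 0.2593]
orientation: [180.0, 0.0, 22.8]
force: [-0.9, -0.4, -0.9]
opening: 0.0133
gripper_force: 30.0
```

```bash
python3 -c "
from h import *
go(.5374,.1553,.21,22.7)
s=snap('wrist','w3');i=cv2.imread('pics/w3.png');cv2.imwrite('pics/w3c.png',cv2.resize(i[80:340,160:460],None,fx=2.3,fy=2.3,interpolation=2))"
```

```text
t 5.58 now [0.5367 0.1545 0.2593] [1.800e+02 5.000e-02 2.277e+01] F [-0.9 -0.4 -0.9] M [-0.11 -0.07 -0.  ]
row [ 0.1  -0.04  4.93] [0.   0.05 0.07]
```

View pics/w3c.png

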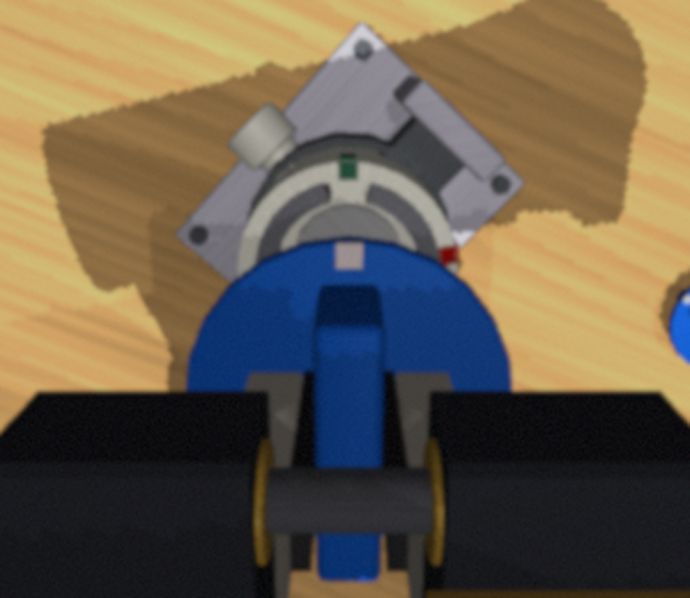

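The green slot mark (347,166) and the cap's dot (349,256) line up on the tool's axis, so the angle is good. Lowering gently.

In the tool's units: 7.5 cm is 0.0938, 7.1 cm is 0.0888.

Emit:
send_rows --plan '[[[0.0013, 0, 0.0375, 0, 0, 0], [0.0013, 0, 0.0688, 0, 0, 0], [0.0013, 0, 0.085, 0, 0, 0], [0.0013, 0, 0.0888, 0, 0, 0], [0.0013, 0, 0.0913, 0, 0, 0], [0.0013, 0, 0.0938, 0, 0, 0]]]'

```text
clock: 6.13
tool_pos: [0.5387, 0.1538, 0.1856]
orientation: [180.0, -0.1, 22.6]
force: [0.2, -0.6, -0.6]
opening: 0.014
gripper_force: 30.0
```

In the tool's units: 0.4 cm is 0.005, 0.3 cm is 0.0038.

Emit:
send_rows --plan '[[[0, 0, 0.0013, 0, 0, 0], [0, 0, 0.0025, 0, 0, 0], [0, 0, 0.0038, 0, 0, 0], [0, 0, 0.005, 0, 0, 0]]]'

```text
clock: 6.47
tool_pos: [0.5382, 0.1545, 0.1812]
orientation: [-180.0, -0.1, 22.7]
force: [0.2, 0.1, -1.0]
opening: 0.0135
gripper_force: 30.0
```

In the tool's units: 0.4 cm is 0.005, 0.3 cm is 0.0038.

Emit:
send_rows --plan '[[[0, 0, 0.0013, 0, 0, 0], [0, 0, 0.0025, 0, 0, 0], [0, 0, 0.0038, 0, 0, 0], [0, 0, 0.005, 0, 0, 0]]]'

```text
clock: 6.8
tool_pos: [0.538, 0.1544, 0.1766]
orientation: [-180.0, 0.0, 22.7]
force: [-0.5, -0.6, -0.7]
opening: 0.0139
gripper_force: 30.0
```

In the tool's units: 0.3 cm is 0.0038, 0.2 cm is 0.0025.

Emit:
send_rows --plan '[[[0, 0, 0.0013, 0, 0, 0], [0, 0, 0.0025, 0, 0, 0], [0, 0, 0.0038, 0, 0, 0]]]'

```text
clock: 7.05
tool_pos: [0.538, 0.1544, 0.1735]
orientation: [-180.0, 0.0, 22.7]
force: [0.2, 0.3, -1.1]
opening: 0.0138
gripper_force: 30.0
```

```bash
python3 -c "
from h import *
go(.5374,.1553,.17,22.7)"
```

```text
t 7.05 now [0.538  0.1544 0.1735] [-1.800e+02  1.000e-02  2.268e+01] F [ 0.2  0.3 -1.1] M [0.02 0.06 0.02]
row [-0.02 -0.11  0.35] [-0.    0.01 -0.02]
```

In the tool's units: 0.3 cm is 0.0038, 0.2 cm is 0.0025.

Emit:
send_rows --plan '[[[0, 0, 0.0013, 0, 0, 0], [0, 0, 0.0025, 0, 0, 0], [0, 0, 0.0038, 0, 0, 0]]]'

```text
clock: 7.3
tool_pos: [0.538, 0.1544, 0.1706]
orientation: [180.0, 0.0, 22.7]
force: [-0.7, 0.4, -0.4]
opening: 0.0139
gripper_force: 30.0
```

In the tool's units: 0.3 cm is 0.0038, 0.2 cm is 0.0025.

Emit:
send_rows --plan '[[[0, 0, 0.0013, 0, 0, 0], [0, 0, 0.0025, 0, 0, 0], [0, 0, 0.0038, 0, 0, 0]]]'

```text
clock: 7.55
tool_pos: [0.538, 0.1544, 0.1676]
orientation: [-180.0, -0.0, 22.7]
force: [-0.0, 0.9, -0.8]
opening: 0.014
gripper_force: 30.0
```

```bash
python3 -c "
from h import *
go(.5374,.1553,.16,22.7)"
```

```text
t 7.55 now [0.538  0.1544 0.1676] [-180.     -0.     22.68] F [-0.   0.9 -0.8] M [0.02 0.13 0.02]
row [-0.02 -0.11  0.76] [-0.   -0.   -0.02]
```

In the tool's units: 0.3 cm is 0.0038, 0.2 cm is 0.0025.

Emit:
send_rows --plan '[[[0, 0, 0.0013, 0, 0, 0], [0, 0, 0.0025, 0, 0, 0], [0, 0, 0.0038, 0, 0, 0], [0, 0, 0.0038, 0, 0, 0]]]'

```text
clock: 7.88
tool_pos: [0.538, 0.1543, 0.1646]
orientation: [180.0, 0.0, 22.7]
force: [-1.4, 0.2, 1.3]
opening: 0.0138
gripper_force: 30.0
```

In the tool's units: 0.3 cm is 0.0038, 0.2 cm is 0.0025.

Emit:
send_rows --plan '[[[0, 0, 0.0013, 0, 0, 0], [0, 0, 0.0025, 0, 0, 0], [0, 0, 0.0038, 0, 0, 0], [0, 0, 0.0038, 0, 0, 0]]]'

```text
clock: 8.22
tool_pos: [0.5381, 0.1544, 0.1622]
orientation: [180.0, -0.0, 22.7]
force: [-3.8, -0.2, 6.7]
opening: 0.0136
gripper_force: 30.0
```

Emit:
send_rows --plan '[[[-0.001, -0.0009, 0, 0, 0, 0], [-0.001, -0.0009, 0, 0, 0, 0], [-0.001, -0.0009, 0.0013, 0, 0, 0], [-0.001, -0.0009, 0.0025, 0, 0, 0], [-0.001, -0.0009, 0.0025, 0, 0, 0]]]'

```text
clock: 8.63
tool_pos: [0.538, 0.1545, 0.161]
orientation: [179.9, -0.1, 22.7]
force: [-1.0, -2.1, 10.7]
opening: 0.0139
gripper_force: 30.0
```

```bash
python3 -c "
from h import *
go(.5374,.1553,.16,22.7)"
```

```text
t 8.63 now [0.538  0.1545 0.161 ] [ 1.7994e+02 -1.2000e-01  2.2710e+01] F [-1.  -2.1 10.7] M [-0.98  0.69 -0.  ]
row [-0.02 -0.1   0.1 ] [ 0.06 -0.12  0.01]
```

Emit:
send_rows --plan '[[[0, 0, 0.0013, 0, 0, 0], [0, 0, 0.0025, 0, 0, 0], [0, 0, 0.0038, 0, 0, 0], [0, 0, 0.0038, 0, 0, 0]]]'

```text
clock: 8.97
tool_pos: [0.538, 0.1545, 0.1587]
orientation: [179.9, -0.1, 22.7]
force: [-3.5, -2.0, 15.8]
opening: 0.0139
gripper_force: 30.0
```

```bash
python3 -c "
from h import *
go(.5374,.1553,.16,22.7)"
```

```text
t 8.97 now [0.538  0.1545 0.1587] [ 1.7993e+02 -1.4000e-01  2.2720e+01] F [-3.5 -2.  15.8] M [-1.06  1.55 -0.05]
row [-0.03 -0.1  -0.13] [ 0.07 -0.14  0.02]
```

In the tool's units: 0.15 cm is 0.0019, 0.1 cm is 0.0013.

Emit:
send_rows --plan '[[[0, 0, 0.0013, 0, 0, 0], [0, 0, 0.0019, 0, 0, 0], [0, 0, 0.0019, 0, 0, 0]]]'

```text
clock: 9.22
tool_pos: [0.5381, 0.1545, 0.1576]
orientation: [179.9, -0.2, 22.7]
force: [-3.8, -2.2, 18.4]
opening: 0.0137
gripper_force: 30.0
```

```bash
python3 -c "
from h import *
go(.5374,.1553,.16,22.7)"
```

```text
t 9.22 now [0.5381 0.1545 0.1576] [ 1.7993e+02 -1.5000e-01  2.2730e+01] F [-3.8 -2.2 18.4] M [-1.09  1.96 -0.  ]
row [-0.03 -0.1  -0.24] [ 0.07 -0.15  0.03]
```

In the tool's units: -0.08 cm is -0.001, 0.05 cm is 0.0006, 9 degrees is 0.15.

Emit:
send_rows --plan '[[[-0.001, 0, 0.0006, 0, 0, 0], [-0.001, 0, 0.0006, 0, 0, 0.05], [-0.001, 0, 0.0006, 0, 0, 0.1], [-0.001, 0, 0.0006, 0, 0, 0.15], [-0.001, 0, 0.0006, 0, 0, 0.15]]]'

```text
clock: 9.63
tool_pos: [0.5382, 0.155, 0.1577]
orientation: [-180.0, -0.3, 13.6]
force: [-2.9, 0.7, 18.4]
opening: 0.0134
gripper_force: 30.0
```

```bash
python3 -c "
from h import *
go(.5374,.1553,.16,22.7)"
```

```text
t 9.63 now [0.5382 0.155  0.1577] [-179.99   -0.3    13.58] F [-2.9  0.7 18.4] M [-0.28  1.36  0.12]
row [-0.07 -0.05 -0.24] [ 0.01 -0.3  -9.12]
```

In the tool's units: 9 degrees is 0.15.

Emit:
send_rows --plan '[[[0, 0, 0, 0, 0, 0.05], [0, 0, 0, 0, 0, 0.1], [0, 0, 0, 0, 0, 0.15], [0, 0, 0, 0, 0, 0.15]]]'

```text
clock: 9.97
tool_pos: [0.5382, 0.1554, 0.1577]
orientation: [-179.9, -0.3, 4.6]
force: [-3.8, 1.3, 17.8]
opening: 0.0139
gripper_force: 30.0
```

```bash
python3 -c "
from h import *
go(.5374,.1553,.16,-57.3)"
```

```text
t 9.97 now [0.5382 0.1554 0.1577] [-179.91   -0.3     4.58] F [-3.8  1.3 17.8] M [0.4  1.62 0.1 ]
row [-0.08  0.   -0.23] [-0.24 -0.22 61.88]
```

In the tool's units: 32 degrees is 0.5333.

Emit:
send_rows --plan '[[[0, 0, 0, 0, 0, 0.0667], [0, 0, 0, 0, 0, 0.1333], [0, 0, 0, 0, 0, 0.2], [0, 0, 0, 0, 0, 0.2667], [0, 0, 0, 0, 0, 0.3333], [0, 0, 0, 0, 0, 0.4], [0, 0, 0, 0, 0, 0.4667], [0, 0, 0, 0, 0, 0.5333]]]'

```text
clock: 10.63
tool_pos: [0.5383, 0.1558, 0.1577]
orientation: [-179.7, -0.2, -27.4]
force: [-4.4, 2.1, 17.0]
opening: 0.0138
gripper_force: 30.0
```

```bash
python3 -c "
from h import *
go(.5374,.1553,.16,-57.3);print(ctrl.get_obs()['joint_pos'])"
```

```text
t 10.63 now [0.5383 0.1558 0.1577] [-179.73   -0.21  -27.42] F [-4.4  2.1 17. ] M [0.9  1.6  0.24]
row [-0.06  0.08 -0.23] [-0.32 -0.14 29.88]
[ 36.20102315  13.89698456 -21.13035944   0.08782566 -54.63653148
  26.3332991 ]
```

In the tool's units: 30 degrees is 0.5.

Emit:
send_rows --plan '[[[0, 0, 0, 0, 0, 0.0833], [0, 0, 0, 0, 0, 0.1667], [0, 0, 0, 0, 0, 0.25], [0, 0, 0, 0, 0, 0.3333], [0, 0, 0, 0, 0, 0.4167], [0, 0, 0, 0, 0, 0.5], [0, 0, 0, 0, 0, 0.5]]]'

```text
clock: 11.22
tool_pos: [0.5386, 0.1558, 0.1578]
orientation: [-179.6, -0.1, -57.5]
force: [-2.9, 1.7, 17.6]
opening: 0.0139
gripper_force: 30.0
```

```bash
python3 -c "
from h import *
go(.5374,.1553,.16,-57.3)"
```

```text
t 11.22 now [0.5386 0.1558 0.1578] [-1.7963e+02 -6.0000e-02 -5.7540e+01] F [-2.9  1.7 17.6] M [0.81 1.27 0.04]
row [-0.02  0.12 -0.22] [-0.37 -0.06 -0.24]
```

Emit:
send_rows --plan '[[[0, 0, -0.0013, 0, 0, 0], [0, 0, -0.0025, 0, 0, 0], [0, 0, -0.0038, 0, 0, 0], [0, 0, -0.005, 0, 0, 0], [0, 0, -0.005, 0, 0, 0]]]'

```text
clock: 11.63
tool_pos: [0.5385, 0.1558, 0.161]
orientation: [-179.7, -0.0, -57.3]
force: [-0.6, 3.4, 10.3]
opening: 0.0138
gripper_force: 30.0
```

In the tool's units: -0.15 cm is -0.0019, -0.1 cm is -0.0013.

Emit:
send_rows --plan '[[[0, 0, -0.0013, 0, 0, 0], [0, 0, -0.0019, 0, 0, 0], [0, 0, -0.0019, 0, 0, 0]]]'

```text
clock: 11.88
tool_pos: [0.5384, 0.1558, 0.1619]
orientation: [-179.7, -0.0, -57.3]
force: [1.1, 3.2, 7.2]
opening: 0.0135
gripper_force: 30.0
```

In the tool's units: -0.15 cm is -0.0019, -0.1 cm is -0.0013.

Emit:
send_rows --plan '[[[0, 0, -0.0013, 0, 0, 0], [0, 0, -0.0019, 0, 0, 0], [0, 0, -0.0019, 0, 0, 0]]]'

```text
clock: 12.13
tool_pos: [0.5383, 0.1558, 0.1621]
orientation: [-179.7, -0.0, -57.3]
force: [6.2, 3.7, -2.9]
opening: 0.0139
gripper_force: 30.0
```

The force fell 10 N while z rose only 0.2 mm, so the lugs are in the pockets. Releasing.

Emit:
send_rows --plan '[[[0, 0, 0, 0, 0, 0], [0, 0, 0, 0, 0, 0], [0, 0, 0, 0, 0, 0], [0, 0, 0, 0, 0, 0], [0, 0, 0, 0, 0, 0], [0, 0, 0, 0, 0, 0]]]' --fingers 0.6

```text
clock: 12.63
tool_pos: [0.5361, 0.1542, 0.1616]
orientation: [180.0, -0.0, -57.3]
force: [-0.5, -0.1, -0.6]
opening: 0.048
gripper_force: 0.0
```

In the tool's units: -12 cm is -0.15, -9 cm is -0.1125.

Emit:
send_rows --plan '[[[0, 0, -0.0125, 0, 0, 0], [0, 0, -0.0375, 0, 0, 0], [0, 0, -0.075, 0, 0, 0], [0, 0, -0.1125, 0, 0, 0], [0, 0, -0.15, 0, 0, 0], [0, 0, -0.15, 0, 0, 0], [0, 0, -0.15, 0, 0, 0]]]'

```text
clock: 13.22
tool_pos: [0.537, 0.1548, 0.2845]
orientation: [-179.7, -0.0, -57.3]
force: [-0.5, 0.1, -1.1]
opening: 0.0525
gripper_force: 0.0
```

```bash
python3 -c "
from h import *
print(ctrl.get_obs()['opening'])
snap('side','side1');snap('top','top1')
a=cv2.imread('pics/side1.png')[130:240,220:330];b=cv2.imread('pics/top1.png')[165:275,240:350]
cv2.imwrite('pics/e.png',cv2.resize(np.hstack([a,b]),None,fx=3.6,fy=3.6,interpolation=2))"
```

```text
0.05252568974736214
```

View pics/e.png

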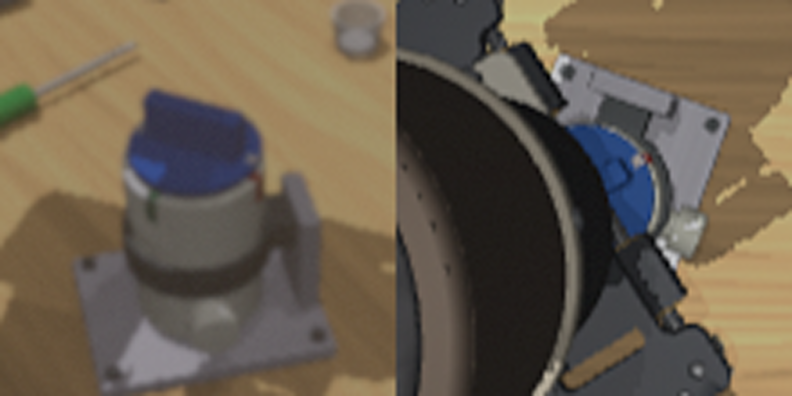

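The side crop shows the cap level in the neck. In both views its dot sits at the red mark (side (250,160), top (640,160)), and the gripper is clear. Handing in.

```bash
python3 -c "
from plant import ctrl
print(ctrl.close_job())"
```

```text
the job is handed in; nothing more can be done
None
```

The blue cap is locked in the bowl's neck and released, the arm is clear, and the job is handed in after about 13 s; the hand-in call returned no verdict.

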